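# Pin the tablet box shut by the sink

### The arm

A 7-joint arm with a two-finger parallel gripper is mounted at the origin on the work surface. World frame = base frame: x ahead of the robot, y to its left, z up, the work surface at z = 0. Lengths are in m, angles in rad, forces in N, time in s.
With the tool pointing down it reaches from about 0.425 to 0.95 m from the base axis. Payload 4.7 kg.
Tool frame: the origin (TCP) lies between the finger pads; the fingertips stand robot.tips_ahead ahead of it and the grasp point (between the pads) lies 8 mm behind it (robot.tips_ahead is the distance from the TCP to the fingertips, in m); z points along the fingers, y is the line along which they close (so a half turn about z gives the same grasp; the last joint's range is limited). The gripper opens to 87 mm and grips with 3 to 60 N. Pads are 19 mm wide; open, the fingers measure 117 mm over their backs; the gripper's body (75 mm by 190 mm) begins 51 mm behind the grasp point.
Start: joints at [1.135, 0.469, -0.049, 1.532, 0.024, 1.141, -0.082], TCP at [0.267, -0.62, 0.234] pointing down, gripper open.
Joint ranges: [-2.59, 2.59], [-0.33, 1.99], [-1.39, 1.29], [0.1, 2.45], [-1.04, 4.18], [0.21, 1.99], [-2.66, 2.66]. Speed limits (rad/s): [2.57, 2.57, 3.14, 3.14, 3.14, 3.14, 3.14].

### API

Orientations are given as a rotation vector (axis times angle).
In Python, from workcell import sense, cams, ticket, robot gives the robot as it stands.
- The arm moves only by the shell command python3 -m pendant 'ROWS' [OPENING]. ROWS is JSON, one flat list of numbers, 6 for each row, row after row: the shift along the tool's x, y, z in units of 800 mm (1.0 is 800 mm), then the turn, a rotation vector about the tool's x, y, z in units of 45 degrees (1.0 is 45 degrees). In form: [x, y, z, wx, wy, wz, x, y, z, wx, wy, wz, ...]. A call has exactly 5 rows; each row shifts and turns the commanded pose from where the row before left it, along the tool's axes as they then stand; what a row does not reach is not made up. A row lasts 1/12 s, in which the tool goes at most 41.7 mm and 7.16 degrees, less where a joint would pass 70% of its speed; a pose out of reach is approached as far as the arm can. A call with a number of a shift or a turn outside -1 to 1 is refused whole. A call with a gripper value outside its range is refused whole. OPENING is the gripper's target within -1 to 1 (fully open at 1, half-way at 0, shut at -1), set as the call begins (- or left out, the last holds). The fingers move at their own pace and stop on an object; the grip force is fixed at half the most. Time passes only in rows, so rows that do not move let the fingers close, or fill a call up. It gives the time, the measured TCP pose, the force, the opening and the grip force at its end, in the units of the state.
- sense(): the state, without advancing time (a new reading comes with each control period).
- cams.capture(name): name is "side" or "top" or "wrist"; returns (picture, depth): 420x560x3 uint8, red, green, blue; 420x560 float32, m along the optical axis (not along the pixel's ray), 0 where there is no reading.
- cams.get_calibration(name): a dict with "vertical_fov" (degrees; the focal length in pixels is half the picture's height over the tangent of half this angle, whatever the lens; pixels are square), "cx", "cy" (the principal point, pixels), "origin" and "rotation" of the camera in the world; the wrist camera has in their place "mount" (4x4, takes a point from camera to tool coordinates, whose origin is the TCP and whose axes are the flange's). Camera axes: x right, y up, looking along -z (the intrinsics and any distortion apply to the point x, -y, -z); pixel columns grow to the right and rows downward; lengths in m; the calibration is good to about 2 mm. A picture is of the moment at which its call begins: read the wrist's pose just before it. get_calibration takes no time and is no camera call.
- ticket.job_done(): hands the job in; it is judged then, once.
The state is a dict: "t": time; "qpos": joint angles; "dq": joint speeds; "effort": joint torques, N m; "tool_pos": TCP position; "ee_rot": TCP orientation; "force": force on the tool from outside, world axes, zero at the start; "wrist_torque": the same for the moment, N m; "finger_gap": opening from 0.0 (shut) to 1.0 (fully open); "finger_force": force on a finger pad.
Only numpy, scipy, OpenCV 4.12 (cv2) and the standard library are available. Lean on these libraries where they do the work, as an engineer would, in place of code of your own. Each camera call takes 0.05 s, during which the arm holds its last target. There are 200 camera calls.

### The job

The tablet box by the sink has been left unfastened. Swing its steel hasp fully home over the staple, flat against the box's front, then take the drop pin with the straight wooden handle from the ceramic stand and drop it down through the staple's loop in front of the hasp, so that it hangs upright with its collar resting on the loop. Let go of everything.

Things in the scene. Friction and masses are not known exactly. Their poses are not given: they have to be found in the camera images.
- hasp (a joint): Angle (rad) of the steel hasp, an upright slotted strap 40 mm tall, 4 thick, 136 long, on a vertical hinge at the left of the front of a fixed wooden box (130 deep, 220 wide, 85 high). 0 = home, flat on the box front, staple through its slot (hard stop); grows as it swings out (1.57 = straight out; limit 2.4). Starts at 1.2 to 1.9; stays where left, under 1 N at its post moves it.
- hasp_post (a point): Grip point on the axis of the upright round steel post, 12 mm in diameter, at the hasp's free end, 113 mm above the counter. The post ends 17 mm above it and is bare for 38 mm below it; the box top is 28 mm below it. In the frame of eye, at hasp angle a, it is at x = 27 - 130 sin a, y = 75 - 130 cos a, z = 58 mm (hinge axis at x 27, y 75).
- eye (a point): Where the pin's axis belongs in the staple, a flat level U loop of 7 mm steel rod jutting 53 mm from the box front. 55 mm above the counter, at mid rod (rod top 3.5 mm higher), 33 mm out from the front. z up, -x out of the front to the robot (yaw within 0.2 rad), y along it. Free in the loop: 12 mm each way in y, 13 outwards, 25 inwards to the closed hasp, whose top edge is 20 mm above this point.
- pin_handle (a point): Centre of the drop pin's straight round wooden handle, 18 mm thick, 60 long; z along the pin, up. Below: steel collar 36 wide, 6 thick (underside 36 mm below this point), then a pointed 10 mm shaft, tip 81 mm below this point. 90 g. Stands loosely in a hole of the stand; the other two hold a brush with a round bristle head and a stopper with a wooden ball. Seated, it is 40 mm above eye.
- stand: Fixed white ceramic stand to the right of the box, 220 (x) by 60 (y) by 50 mm high, origin under its centre; its x runs along the row, away from the robot within 0.25 rad. Three through holes 16 mm wide at x = -70, 0 and 70 mm; the pin, the bottle brush and the ball stopper stand in them in any order, each up to 37 mm wide.

How it is judged:
On the way:
1. the hasp is swung home over the staple, within 10 degrees of the box front (value of joint hasp below 0.17 rad), for 0.2 s.
At the end, for the whole second after the job is handed in: The hasp is home (within 10 degrees of the box front) and the drop pin is released and hangs through the staple's loop in front of it: its handle within 18 mm of the loop's target point seen from above, its collar down on the loop (within about 9 mm), upright within 15 degrees (value of joint hasp below 0.17 rad and horizontal distance between pin_handle and eye below 0.018 m and z of pin_handle in the frame of eye between 0.03 and 0.048 m and angle between pin_handle's own z axis and vertical below 0.26 rad); the robot touches nothing.
It also fails if it takes over 54 s, if anything falls off the work surface, if the arm or the gripper's body presses on something with over 40 N, if the wrist force passes 120 N, or if a joint passes its speed limit or range.

## Working session

There is one attempt and no reset: what is moved stays moved. The work goes in short steps, Python scripts to look and compute and a shell command to move; the robot and the scene stay as the last step left them, time stands still between calls to the robot, and variables do not carry over. Pictures are saved under pics/ and viewed, at most 10 in all, crops included, and the job is handed in when it is done.

```bash
mkdir -p pics; ls
cat > h.py <<'E'
import numpy as np, cv2
from scipy.spatial.transform import Rotation as R
from workcell import sense, cams, ticket, robot
def pose():
    s=sense(); return np.array(s["tool_pos"]),R.from_rotvec(s["ee_rot"]).as_matrix()
def shot(name):
    p,r=pose(); im,d=cams.capture(name); c=cams.get_calibration(name)
    f=im.shape[0]/2/np.tan(np.radians(c["vertical_fov"])/2)
    if "mount" in c:
        m=np.array(c["mount"]); o=p+r@m[:3,3]; Rc=r@m[:3,:3]
    else: o=np.array(c["origin"]); Rc=np.array(c["rotation"])
    return im,d,(f,c["cx"],c["cy"],o,Rc)
def cloud(d,k):
    f,cx,cy,o,Rc=k; v,u=np.mgrid[:d.shape[0],:d.shape[1]]
    P=np.stack([(u-cx)/f*d,-(v-cy)/f*d,-d],-1)
    return P@Rc.T+o
E
python3 - <<'E'
from h import *
print(sense()); print(robot.tips_ahead)
for n in ("side","top","wrist"):
    print(n,cams.get_calibration(n))
    im,d,k=shot(n); cv2.imwrite(f"pics/{n}0.png",im[:,:,::-1]); np.savez(f"{n}0.npz",im=im,d=d,W=cloud(d,k))
a=[cv2.imread(f"pics/{n}0.png") for n in ("side","top")]
cv2.imwrite("pics/both.png",cv2.resize(np.vstack(a),(560*7//10*1,840*7//10)))
E
```

```text
pics
{'t': 0.0, 'qpos': array([ 1.13508639,  0.46948889, -0.04863134,  1.53370018,  0.02413219,
        1.14096736, -0.08230204]), 'dq': array([-3.23467637e-04,  1.36505854e-03, -1.03119774e-03,  5.55030022e-04,
       -7.20472467e-05,  2.11694713e-03,  9.12050245e-04]), 'effort': array([ 5.44581198e-04, -5.07977986e+01, -8.06210982e-02, -2.36153072e+01,
       -6.13812008e-02,  3.78914201e-02,  1.81328232e-04]), 'tool_pos': array([ 0.26688011, -0.61937414,  0.23246488]), 'ee_rot': array([-3.07492516e+00, -6.34347261e-01,  7.55556587e-04]), 'force': array([ 0.49789639, -0.09897386, -0.43809924]), 'wrist_torque': array([-0.01010408, -0.01050383, -0.03450941]), 'finger_force': 0.0, 'finger_gap': 0.9984535494376243}
0.011
side {'vertical_fov': 51.91165366830346, 'cx': 278.1021737933644, 'cy': 205.21032794444517, 'origin': array([0.47770885, 0.58199333, 0.45292339]), 'rotation': array([ 0.06610883, -1.51668228, -2.66871666])}Traceback (most recent call last):
  File "<stdin>", line 5, in <module>
  File "h.py", line 16, in cloud
    return P@Rc.T+o
           ~~~~~~^~
ValueError: operands could not be broadcast together with shapes (420,560) (3,)
```

```bash
sed -i 's/Rc=np.array(c\["rotation"\])/Rc=R.from_rotvec(c["rotation"]).as_matrix()/' h.py
python3 - <<'E'
from h import *
for n in ("side","top","wrist"):
    print(n,cams.get_calibration(n))
    im,d,k=shot(n); cv2.imwrite(f"pics/{n}0.png",im[:,:,::-1]); np.savez(f"{n}0.npz",im=im,d=d,W=cloud(d,k))
E
```

```text
side {'vertical_fov': 51.91165366830346, 'cx': 278.1021737933644, 'cy': 205.21032794444517, 'origin': array([0.47770885, 0.58199333, 0.45292339]), 'rotation': array([ 0.06610883, -1.51668228, -2.66871666])}
top {'vertical_fov': 51.62668843527284, 'cx': 279.7397636432438, 'cy': 206.86027182065212, 'origin': array([ 0.4466237 , -0.02526927,  0.81709299]), 'rotation': array([ 0.09468091, -0.06828163, -1.55669135])}
wrist {'vertical_fov': 65.15975685055852, 'cx': 281.67304745160754, 'cy': 207.36301507335517, 'mount': array([[ 9.90582181e-04,  9.62014143e-01,  2.72997814e-01,
         7.50035827e-02],
       [ 9.99999478e-01, -8.84440400e-04, -5.11863038e-04,
         3.85681757e-04],
       [-2.50969186e-04,  2.72998179e-01, -9.62014517e-01,
        -1.51892010e-01],
       [ 0.00000000e+00,  0.00000000e+00,  0.00000000e+00,
         1.00000000e+00]])}
```

View pics/side0.png

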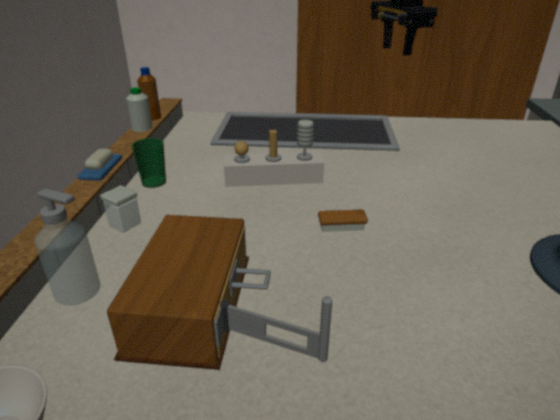

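View pics/top0.png

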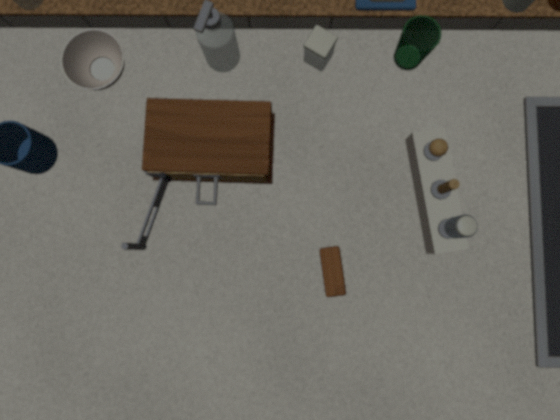

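Side view: post (327,300)–(323,357), staple loop around (250,278), pin handle at (273,143) in the middle hole between the ball (241,147) and brush (305,135). Top view: post (127,246), loop (207,190), handle (450,185), box front edge at row ~178.

Run:
```python
from h import *
np.set_printoptions(precision=4,suppress=True)
T=np.load("top0.npz")["W"]; S=np.load("side0.npz")["W"]
def at(W,u,v): return W[v,u]
for n,W,px in (("top",T,[(300,350),(60,350),(210,140),(155,110),(262,110),(150,165),(262,165),(127,246),(450,185),(438,147),(465,226)]),("side",S,[(400,300),(180,260),(327,300),(324,340),(273,135),(273,143),(273,152),(241,147),(305,135)])):
    for p in px: print(n,p,at(W,*p))
def sel(W,lo,hi):
    m=np.all((W>lo)&(W<hi),-1); return W[m]
for n,W in (("top",T),("side",S)):
    b=at(T,207,190); 
    L=sel(W,[b[0]-.05,b[1]-.05,.045],[b[0]+.045,b[1]+.05,.068])
    print(n,"loop",len(L),L.min(0),L.max(0),np.median(L,0))
    h=at(S,273,143)
    P=sel(W,[h[0]-.03,h[1]-.03,.085],[h[0]+.03,h[1]+.03,.17])
    print(n,"handle",len(P),P.min(0),P.max(0),P.mean(0))
    q=at(S,327,300)
    P=sel(W,[q[0]-.03,q[1]-.03,.09],[q[0]+.03,q[1]+.03,.15])
    print(n,"post",len(P),P.min(0),P.max(0),P.mean(0))
    B=sel(W,[.3,-.05,.075],[.75,.3,.095]); print(n,"box",len(B),B.min(0),B.max(0))
    r=cv2.minAreaRect((B[:,:2]*1000).astype(np.float32)); print(r,cv2.boxPoints(r))
    st=sel(W,[.3,-.5,.042],[.75,-.2,.054]); r=cv2.minAreaRect((st[:,:2]*1000).astype(np.float32)); print(r)
```

```text
top (300, 350) [ 0.2692 -0.0515  0.0006]
top (60, 350) [ 0.2615  0.3911 -0.0005]
top (210, 140) [0.6378 0.1097 0.0846]
top (155, 110) [0.6906 0.2078 0.0838]
top (262, 110) [0.6915 0.0206 0.0858]
top (150, 165) [0.5927 0.2118 0.0852]
top (262, 165) [0.5943 0.0188 0.0868]
top (127, 246) [0.453  0.2288 0.1282]
top (450, 185) [ 0.5586 -0.2888  0.1157]
top (438, 147) [ 0.6265 -0.2781  0.0952]
top (465, 226) [ 0.4911 -0.3037  0.1335]
side (400, 300) [ 0.3365  0.0848 -0.0012]
side (180, 260) [0.6524 0.123  0.0843]
side (327, 300) [0.4549 0.2338 0.1291]
side (324, 340) [0.4552 0.2372 0.0716]
side (273, 135) [ 0.5621 -0.2879  0.1082]
side (273, 143) [ 0.5624 -0.2893  0.0892]
side (273, 152) [ 0.5624 -0.2881  0.0685]
side (241, 147) [ 0.6301 -0.272   0.0849]
side (305, 135) [ 0.4935 -0.2918  0.1087]
top loop 385 [0.5292 0.0783 0.045 ] [0.5818 0.1768 0.0678] [0.5596 0.1215 0.0586]
top handle 163 [ 0.5527 -0.3023  0.0852] [ 0.5706 -0.2857  0.1194] [ 0.5604 -0.2917  0.1091]
top post 106 [0.4483 0.2267 0.09  ] [0.4597 0.2377 0.1329] [0.454  0.2302 0.1181]
top box 9655 [0.4485 0.0065 0.075 ] [0.714
[... 203 characters left out ...]
]
((561.8121337890625, -294.43017578125), (220.09619140625, 62.06919479370117), 9.333819389343262)
side loop 593 [0.5292 0.078  0.0451] [0.5823 0.1757 0.068 ] [0.5644 0.1295 0.0559]
side handle 120 [ 0.5538 -0.3023  0.085 ] [ 0.5693 -0.2848  0.1154] [ 0.5613 -0.2905  0.1017]
side post 326 [0.4489 0.2258 0.09  ] [0.4605 0.2386 0.1294] [0.4548 0.2354 0.1129]
side box 10292 [0.449  0.0044 0.075 ] [0.7148 0.2383 0.0946]
((578.9285888671875, 120.314208984375), (223.85037231445312, 270.2349853515625), 87.31163787841797) [[438.7101  14.8497]
 [708.6476   2.1747]
 [719.1471 225.7787]
 [449.2095 238.4537]]
((561.7901000976562, -294.74658203125), (220.25271606445312, 67.168212890625), 9.2719144821167)
```

Run:
```python
from h import *
np.set_printoptions(precision=4,suppress=True)
for n in ("top","side"):
    W=np.load(n+"0.npz")["W"]
    def sel(lo,hi): return W[np.all((W>lo)&(W<hi),-1)]
    B=sel([.575,-.05,.080],[.75,.3,.09]); r=cv2.minAreaRect((B[:,:2]*1000).astype(np.float32)); print(n,r,cv2.boxPoints(r))
    # loop tip and legs
    L=sel([.525,.08,.05],[.572,.15,.066])
    q=L[L[:,0]<.536]; print("tip",len(q),q.mean(0),q.min(0),q.max(0))
    for lo,hi in((.08,.117),(.117,.15)):
        q=L[(L[:,0]>.540)&(L[:,1]>lo)&(L[:,1]<hi)]; print("leg",len(q),q.mean(0),q.min(0),q.max(0), np.polyfit(q[:,0],q[:,1],1))
    H=sel([.44,.15,.05],[.57,.25,.072]); print("hasp",np.polyfit(H[:,0],H[:,1],1),H.min(0),H.max(0))
```

```text
top ((646.433837890625, 117.05815887451172), (220.1648406982422, 131.58958435058594), 88.77010345458984) [[578.2914   8.4133]
 [709.8507   5.5889]
 [714.5763 225.703 ]
 [583.017  228.5274]]
tip 86 [0.5321 0.119  0.0586] [0.5292 0.1007 0.0556] [0.536  0.1381 0.0625]
leg 68 [0.5558 0.103  0.0585] [0.5401 0.0998 0.0536] [0.5705 0.1067 0.0623] [-0.0471  0.1291]
leg 71 [0.556  0.134  0.0586] [0.54   0.1311 0.055 ] [0.5717 0.1376 0.0623] [0.0233 0.121 ]
hasp [-0.309   0.3705] [0.4487 0.1937 0.0501] [0.5695 0.2316 0.072 ]
side ((647.4190063476562, 116.21599578857422), (222.1410675048828, 129.9000244140625), 88.91560363769531) [[580.3786   6.3945]
 [710.2553   3.9362]
 [714.4594 226.0374]
 [584.5827 228.4958]]
tip 95 [0.5326 0.1206 0.0558] [0.5292 0.0995 0.0515] [0.5359 0.1378 0.0584]
leg 108 [0.556  0.1039 0.055 ] [0.54   0.1002 0.0513] [0.5719 0.1072 0.058 ] [-0.0097  0.1093]
leg 119 [0.556  0.1348 0.0553] [0.5406 0.1298 0.0505] [0.5717 0.1376 0.058 ] [-0.0311  0.152 ]
hasp [-0.3329  0.3858] [0.4489 0.1935 0.05  ] [0.57   0.2381 0.072 ]
```

```bash
cat >> h.py <<'E'
def go(target,rows,yaw=None,start=None,syaw=None):
    """print per-row shift in tool units (tool assumed exactly as now / down)"""
    p,r=pose(); 
    p=p if start is None else np.array(start,float)
    if syaw is not None: r=R.from_euler('z',syaw).as_matrix()@np.diag([1,-1,-1.])
    s=r.T@(np.array(target,float)-p)/.8/rows
    print("per row",np.round(s,4),"mm/row",round(np.linalg.norm(s)*800,1),"rows",rows)
    if yaw is not None:
        cur=np.arctan2(r[1,0],r[0,0]); print("turn total wz", -(yaw-cur)/(np.pi/4))
def info():
    p,r=pose(); s=sense()
    print("t",round(s["t"],2),"pos",np.round(p,4),"yaw",round(np.arctan2(r[1,0],r[0,0]),4),"tilt z",np.round(r[:,2],4),"F",np.round(s["force"],1),"gap",round(s["finger_gap"],3),round(s["finger_force"],1),"q",np.round(s["qpos"],2))
E
python3 - <<'E'
from h import *
info(); go([.5,-.15,.232],15); go([.454,.2325,.2],10,start=[.5,-.15,.232])
E
```

```text
t 0.2 pos [ 0.267  -0.6196  0.2329] yaw 0.4068 tilt z [-5.0e-04  1.1e-03 -1.0e+00] F [ 0.2  0.1 -0.1] gap 1.004 0.0 q [ 1.14  0.47 -0.05  1.53  0.02  1.14 -0.08]
per row [ 0.0333 -0.0283  0.0001] mm/row 34.9 rows 15
per row [ 0.0136 -0.0462  0.0041] mm/row 38.7 rows 10
```

```bash
for i in 1 2 3; do python3 -m pendant '[0.0333,-0.0283,0,0,0,0, 0.0333,-0.0283,0,0,0,0, 0.0333,-0.0283,0,0,0,0, 0.0333,-0.0283,0,0,0,0, 0.0333,-0.0283,0,0,0,0]' 1; done
for i in 1 2; do python3 -m pendant '[0.0136,-0.0462,0.004,0,0,0, 0.0136,-0.0462,0.004,0,0,0, 0.0136,-0.0462,0.004,0,0,0, 0.0136,-0.0462,0.004,0,0,0, 0.0136,-0.0462,0.004,0,0,0]'; done
python3 - <<'E'
from h import *
info(); go([.454,.2325,.2],5)
E
```

```text
t: 0.62
tool_pos: [0.345, -0.4616, 0.2334]
ee_rot: [-3.077, -0.634, 0.0]
force: [1.0, 0.1, -0.1]
finger_gap: 1.0
finger_force: 0.0
t: 1.03
tool_pos: [0.4225, -0.3049, 0.2336]
ee_rot: [3.077, 0.634, -0.0]
force: [1.4, 0.3, -0.0]
finger_gap: 1.003
finger_force: 0.0
t: 1.45
tool_pos: [0.5001, -0.1483, 0.2336]
ee_rot: [3.077, 0.634, 0.0]
force: [0.5, -0.1, -0.3]
finger_gap: 0.995
finger_force: 0.0
t: 1.87
tool_pos: [0.476, 0.043, 0.2175]
ee_rot: [3.077, 0.634, 0.001]
force: [0.3, 0.4, 0.2]
finger_gap: 1.0
finger_force: 0.0
t: 2.28
tool_pos: [0.4529, 0.2341, 0.2015]
ee_rot: [3.077, 0.634, 0.001]
force: [0.7, -0.0, 0.0]
finger_gap: 1.001
finger_force: 0.0
t 2.28 pos [0.4529 0.2341 0.2015] yaw 0.4065 tilt z [ 4.e-04 -3.e-04 -1.e+00] F [ 0.7 -0.   0. ] gap 1.001 0.0 q [-0.11  0.28 -0.54  1.93  0.17  0.97 -1.89]
per row [0.0001 0.0005 0.0004] mm/row 0.5 rows 5
```

Run:
```python
from h import *
np.set_printoptions(precision=4,suppress=True)
im,d,k=shot("wrist"); W=cloud(d,k); cv2.imwrite("pics/w1.png",im[:,:,::-1])
def sel(lo,hi): return W[np.all((W>lo)&(W<hi),-1)]
for a,b in((.09,.11),(.11,.124),(.124,.136)):
    P=sel([.42,.2,a],[.49,.265,b]); print(len(P), P.mean(0) if len(P) else '', P.min(0) if len(P) else '',P.max(0) if len(P) else '')
L=sel([.525,.09,.05],[.575,.15,.066]); print(len(L),L.min(0),L.max(0)); q=L[L[:,0]<.536]; print("tip",q.mean(0))
for lo,hi in((.09,.117),(.121,.15)):
    q=L[(L[:,0]>.54)&(L[:,1]>lo)&(L[:,1]<hi)]; print("leg",q.mean(0),len(q))
```

```text
88 [0.4591 0.2338 0.1003] [0.4547 0.2279 0.0901] [0.4609 0.2377 0.1099]
79 [0.4588 0.2339 0.117 ] [0.4532 0.2275 0.1103] [0.4608 0.2378 0.1237]
231 [0.4556 0.2323 0.1299] [0.4491 0.2261 0.124 ] [0.4606 0.2378 0.1321]
1081 [0.5293 0.0989 0.0539] [0.5749 0.1375 0.0616]
tip [0.5328 0.1194 0.0586]
leg [0.5579 0.1035 0.0583] 350
leg [0.5577 0.1343 0.0583] 347
```

View pics/w1.png

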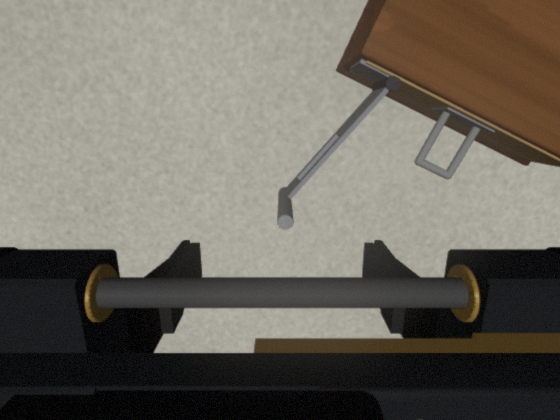

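Wrist picture: post top at (285,222), hinge (390,85), loop (445,145); the post measures (0.455,0.232), consistent with the 130 mm radius from the hinge.

```bash
python3 -m pendant '[0.0002,0.0005,0.0241,0,0,0, 0.0002,0.0005,0.0241,0,0,0, 0.0002,0.0005,0.0241,0,0,0, 0.0002,0.0005,0.0241,0,0,0, 0.0002,0.0005,0.0241,0,0,0]' 1 >/dev/null
python3 -m pendant '[0,0,0,0,0,0, 0,0,0,0,0,0, 0,0,0,0,0,0, 0,0,0,0,0,0, 0,0,0,0,0,0]' -1
python3 -m pendant '[0,0,0,0,0,0, 0,0,0,0,0,0, 0,0,0,0,0,0, 0,0,0,0,0,0, 0,0,0,0,0,0]'
python3 - <<'E'
from h import *
info()
# arc rows
h=np.array([.5778,.1934]); p,r=pose(); c=p[:2]-h; rad=np.hypot(*c); print(rad)
box=-.02; phi0=np.arctan2(c[1],c[0]); phi1=np.radians(270)+box+.0
phi0%=2*np.pi; ph=np.linspace(phi0,phi1,26); print(phi0,phi1)
x,y=r[:2,0],r[:2,1]
# radius blended to 0.13
rr=np.linspace(rad,.13,26); P=h+rr[:,None]*np.c_[np.cos(ph),np.sin(ph)]
D=np.diff(P,axis=0)/.8
for i,d in enumerate(D): print(f"{d@x:.4f},{d@y:.4f},0,0,0,0,",end="\n" if i%5==4 else " ")
E
```

```text
t: 3.17
tool_pos: [0.4557, 0.2315, 0.1064]
ee_rot: [-3.076, -0.634, -0.004]
force: [0.4, -0.3, 0.3]
finger_gap: 0.709
finger_force: 0.0
t: 3.58
tool_pos: [0.455, 0.231, 0.1052]
ee_rot: [3.077, 0.635, 0.0]
force: [-0.0, 0.1, -0.6]
finger_gap: 0.323
finger_force: 0.0
t 3.58 pos [0.455  0.231  0.1052] yaw 0.4068 tilt z [ 1.e-04 -0.e+00 -1.e+00] F [-0.   0.1 -0.6] gap 0.323 0.0 q [-0.15  0.41 -0.49  2.02  0.27  0.77 -1.97]
0.12846743895488583
2.844251620990356 4.69238898038469
-0.0074,0.0093,0,0,0,0, -0.0067,0.0098,0,0,0,0, -0.0060,0.0103,0,0,0,0, -0.0052,0.0107,0,0,0,0, -0.0044,0.0111,0,0,0,0,
-0.0036,0.0114,0,0,0,0, -0.0027,0.0116,0,0,0,0, -0.0019,0.0118,0,0,0,0, -0.0010,0.0119,0,0,0,0, -0.0001,0.0119,0,0,0,0,
0.0008,0.0119,0,0,0,0, 0.0017,0.0118,0,0,0,0, 0.0025,0.0117,0,0,0,0, 0.0034,0.0115,0,0,0,0, 0.0042,0.0112,0,0,0,0,
0.0050,0.0108,0,0,0,0, 0.0058,0.0104,0,0,0,0, 0.0066,0.0100,0,0,0,0, 0.0073,0.0095,0,0,0,0, 0.0080,0.0089,0,0,0,0,
0.0086,0.0083,0,0,0,0, 0.0092,0.0076,0,0,0,0, 0.0098,0.0070,0,0,0,0, 0.0103,0.0062,0,0,0,0, 0.0107,0.0054,0,0,0,0,
```

```bash
python3 -m pendant '[0,0,0,0,0,0, 0,0,0,0,0,0, 0,0,0,0,0,0, 0,0,0,0,0,0, 0,0,0,0,0,0]'
python3 -m pendant '[-0.0074,0.0093,0,0,0,0, -0.0067,0.0098,0,0,0,0, -0.0060,0.0103,0,0,0,0, -0.0052,0.0107,0,0,0,0, -0.0044,0.0111,0,0,0,0]'
python3 -m pendant '[-0.0036,0.0114,0,0,0,0, -0.0027,0.0116,0,0,0,0, -0.0019,0.0118,0,0,0,0, -0.0010,0.0119,0,0,0,0, -0.0001,0.0119,0,0,0,0]'
```

```text
t: 4.0
tool_pos: [0.4547, 0.2312, 0.1051]
ee_rot: [-3.077, -0.635, 0.001]
force: [-0.8, 0.2, 0.7]
finger_gap: 0.128
finger_force: 30.0
t: 4.42
tool_pos: [0.4476, 0.1828, 0.105]
ee_rot: [3.076, 0.635, -0.004]
force: [-5.1, 1.2, 2.8]
finger_gap: 0.126
finger_force: 30.0
t: 4.83
tool_pos: [0.4608, 0.1364, 0.1051]
ee_rot: [3.076, 0.633, -0.001]
force: [-0.9, 1.6, 0.7]
finger_gap: 0.125
finger_force: 30.0
```

```bash
python3 -m pendant '[0.0008,0.0119,0,0,0,0, 0.0017,0.0118,0,0,0,0, 0.0025,0.0117,0,0,0,0, 0.0034,0.0115,0,0,0,0, 0.0042,0.0112,0,0,0,0]'
python3 -m pendant '[0.0050,0.0108,0,0,0,0, 0.0058,0.0104,0,0,0,0, 0.0066,0.0100,0,0,0,0, 0.0073,0.0095,0,0,0,0, 0.0080,0.0089,0,0,0,0]'
python3 -m pendant '[0.0086,0.0083,0,0,0,0, 0.0092,0.0076,0,0,0,0, 0.0098,0.0070,0,0,0,0, 0.0103,0.0062,0,0,0,0, 0.0107,0.0054,0,0,0,0]'
python3 -m pendant '[0,0,0,0,0,0, 0,0,0,0,0,0, 0,0,0,0,0,0, 0,0,0,0,0,0, 0,0,0,0,0,0]'; python3 -c "
from h import *
info()"
```

```text
t: 5.25
tool_pos: [0.4897, 0.0985, 0.1052]
ee_rot: [3.077, 0.634, 0.001]
force: [-3.2, -0.1, 2.2]
finger_gap: 0.126
finger_force: 30.0
t: 5.67
tool_pos: [0.5296, 0.0729, 0.1053]
ee_rot: [-3.077, -0.634, -0.001]
force: [-0.8, 3.6, 2.0]
finger_gap: 0.128
finger_force: 30.0
t: 6.08
tool_pos: [0.5762, 0.0633, 0.1054]
ee_rot: [-3.077, -0.635, -0.001]
force: [-1.9, 1.1, 5.2]
finger_gap: 0.126
finger_force: 30.0
t: 6.5
tool_pos: [0.5755, 0.0635, 0.1054]
ee_rot: [-3.077, -0.634, -0.002]
force: [-0.5, 0.8, 4.8]
finger_gap: 0.13
finger_force: 30.0
t 6.5 pos [0.5755 0.0635 0.1054] yaw 0.4067 tilt z [ 1.2e-03  3.0e-04 -1.0e+00] F [-0.5  0.8  4.8] gap 0.13 30.0 q [ 0.14  0.49 -0.43  1.87  0.27  0.83 -1.59]
```

```bash
python3 -m pendant '[0.0017,0.0007,0,0,0,0, 0.0017,0.0007,0,0,0,0, 0,0,0,0,0,0, 0,0,0,0,0,0, 0,0,0,0,0,0]'
python3 -m pendant '[0,0,0,0,0,0, 0,0,0,0,0,0, 0,0,0,0,0,0, 0,0,0,0,0,0, 0,0,0,0,0,0]' 1
python3 -m pendant '[0,0,0,0,0,0, 0,0,-0.03,0,0,0, 0,0,-0.04,0,0,0, 0,0,-0.04,0,0,0, 0,0,-0.05,0,0,0]'
python3 - <<'E'
from h import *
info(); go([.5615,-.293,.205],10,yaw=.163)
np.set_printoptions(precision=4,suppress=True)
im,d,k=shot("top"); cv2.imwrite("pics/top2.png",im[:,:,::-1])
im,d,k=shot("side"); cv2.imwrite("pics/side2.png",im[:,:,::-1]); W=cloud(d,k)
P=W[np.all((W>[.53,.03,.09])&(W<[.62,.09,.134]),-1)]; print(len(P),P.mean(0),P.min(0),P.max(0))
P=W[np.all((W>[.555,.03,.055])&(W<[.6,.18,.073]),-1)]; print(len(P),P.min(0),P.max(0),np.polyfit(P[:,1],P[:,0],1))
E
```

```text
t: 6.92
tool_pos: [0.5777, 0.0634, 0.1054]
ee_rot: [3.077, 0.635, -0.0]
force: [-0.7, 1.6, 6.1]
finger_gap: 0.125
finger_force: 30.0
t: 7.33
tool_pos: [0.5777, 0.0628, 0.1047]
ee_rot: [3.077, 0.634, -0.001]
force: [0.3, 0.2, -0.2]
finger_gap: 0.422
finger_force: 0.0
t: 7.75
tool_pos: [0.5767, 0.0629, 0.2329]
ee_rot: [-3.076, -0.635, 0.006]
force: [0.3, -0.9, -0.4]
finger_gap: 0.802
finger_force: 0.0
t 7.75 pos [0.5767 0.0629 0.2329] yaw 0.4069 tilt z [-3.9e-03 -5.0e-04 -1.0e+00] F [ 0.3 -0.9 -0.4] gap 0.802 0.0 q [ 0.19  0.36 -0.47  1.74  0.18  1.09 -1.51]
per row [-0.0193  0.0401  0.0035] mm/row 35.7 rows 10
turn total wz 0.3105830837133546
206 [0.575  0.066  0.1114] [0.5695 0.0571 0.0901] [0.5812 0.0699 0.1292]
388 [0.5558 0.0616 0.055 ] [0.5826 0.1792 0.073 ] [0.0391 0.5692]
```

View pics/side2.png

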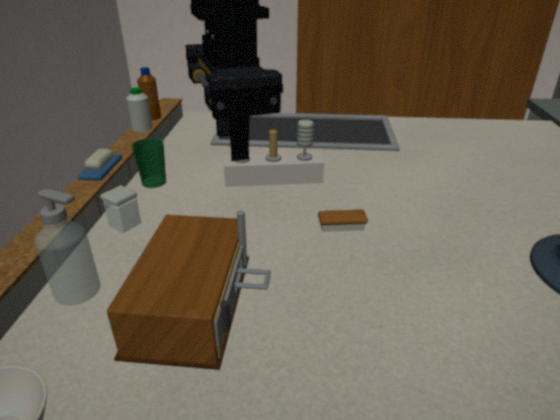

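The side view shows the hasp flat on the box front with the post upright at (240,228) and the staple through its slot; the stand is undisturbed.

```bash
for i in 1 2; do python3 -m pendant '[-0.0193,0.0401,0.0025,0,0,0, -0.0193,0.0401,0.0025,0,0,0, -0.0193,0.0401,0.0025,0,0,0, -0.0193,0.0401,0.0025,0,0,0, -0.0193,0.0401,0.0025,0,0,0]' 1 >/dev/null; done
python3 -m pendant '[0,0,0,0,0,0.062, 0,0,0,0,0,0.062, 0,0,0,0,0,0.062, 0,0,0,0,0,0.062, 0,0,0,0,0,0.062]'
python3 - <<'E'
from h import *
np.set_printoptions(precision=4,suppress=True)
info()
im,d,k=shot("wrist"); W=cloud(d,k); cv2.imwrite("pics/w3.png",im[:,:,::-1])
for n,(W,) in {"wrist":(W,)}.items():
  for a,b in((.06,.075),(.075,.09),(.09,.105),(.105,.113),(.113,.125)):
    P=W[np.all((W>[.535,-.32,a])&(W<[.59,-.265,b]),-1)]
    if len(P): print(n,a,len(P),P.mean(0),P.min(0),P.max(0))
E
```

```text
t: 9.1
tool_pos: [0.5629, -0.2924, 0.2125]
ee_rot: [-3.131, -0.252, 0.001]
force: [-0.2, 0.1, 0.2]
finger_gap: 0.997
finger_force: 0.0
t 9.1 pos [ 0.5629 -0.2924  0.2125] yaw 0.1608 tilt z [-0.0007  0.0003 -1.    ] F [-0.2  0.1  0.2] gap 0.997 0.0 q [ 0.63  0.44 -0.29  1.65  0.14  1.08 -1.12]
wrist 0.06 62 [ 0.5696 -0.2943  0.0677] [ 0.563  -0.3037  0.0601] [ 0.5718 -0.2874  0.0743]
wrist 0.075 76 [ 0.5697 -0.2949  0.0827] [ 0.5636 -0.3046  0.075 ] [ 0.5716 -0.2875  0.0898]
wrist 0.09 85 [ 0.5695 -0.2946  0.0977] [ 0.5615 -0.3048  0.0902] [ 0.5717 -0.2872  0.1049]
wrist 0.105 55 [ 0.5696 -0.2945  0.1091] [ 0.5628 -0.3042  0.1051] [ 0.5717 -0.2874  0.1129]
wrist 0.113 374 [ 0.5635 -0.296   0.1165] [ 0.5542 -0.3047  0.1132] [ 0.5716 -0.2874  0.1185]
```

View pics/w3.png

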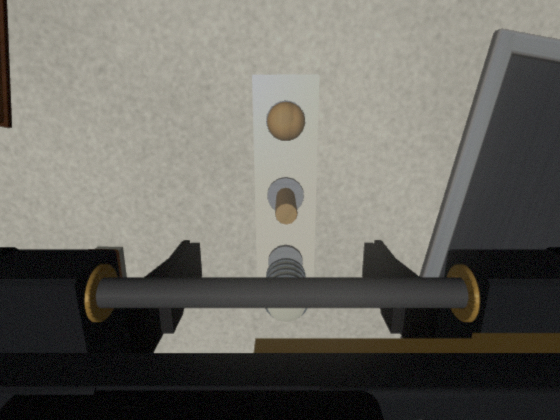

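The wrist view shows ball (286,120), straight handle (286,212), brush (286,270), row aligned with tool x. The handle is upright at (0.563,−0.296), top at 0.1165, so its centre is at about 0.0865, as expected.

```bash
python3 -m pendant '[0,0.0009,0.0316,0,0,0, 0,0.0009,0.0316,0,0,0, 0,0.0009,0.0316,0,0,0, 0,0.0009,0.0316,0,0,0, 0,0.0009,0.0316,0,0,0]' 1
python3 -m pendant '[0,0,0,0,0,0, 0,0,0,0,0,0, 0,0,0,0,0,0, 0,0,0,0,0,0, 0,0,0,0,0,0]' -1 >/dev/null
python3 -m pendant '[0,0,0,0,0,0, 0,0,0,0,0,0, 0,0,0,0,0,0, 0,0,0,0,0,0, 0,0,0,0,0,0]' >/dev/null
python3 -m pendant '[0,0,0,0,0,0, 0,0,0,0,0,0, 0,0,0,0,0,0, 0,0,0,0,0,0, 0,0,0,0,0,0]'
python3 -m pendant '[0,0,-0.0125,0,0,0, 0,0,-0.025,0,0,0, 0,0,-0.04,0,0,0, 0,0,-0.045,0,0,0, 0,0,-0.05,0,0,0]'
python3 - <<'E'
from h import *
info(); go([.5485,.1189,.225],12,yaw=.0)
E
```

```text
t: 9.57
tool_pos: [0.5635, -0.2959, 0.0854]
ee_rot: [3.131, 0.258, -0.0]
force: [-0.2, -0.7, -0.2]
finger_gap: 1.001
finger_force: 0.0
t: 10.82
tool_pos: [0.5637, -0.2959, 0.0867]
ee_rot: [-3.131, -0.256, 0.0]
force: [0.2, -0.7, 0.3]
finger_gap: 0.195
finger_force: 30.0
t: 11.23
tool_pos: [0.5627, -0.2955, 0.2256]
ee_rot: [-3.13, -0.256, 0.003]
force: [0.9, -0.1, -0.8]
finger_gap: 0.195
finger_force: 30.0
t 11.23 pos [ 0.5627 -0.2955  0.2256] yaw 0.1635 tilt z [-0.0023  0.0012 -1.    ] F [ 0.9 -0.1 -0.8] gap 0.195 30.0 q [ 0.63  0.43 -0.29  1.63  0.14  1.11 -1.11]
per row [ 0.0056 -0.0428  0.0001] mm/row 34.6 rows 12
turn total wz 0.2082149579710151
```

```bash
for i in 1 2 3; do python3 -m pendant '[0.0045,-0.0342,0,0,0,0, 0.0045,-0.0342,0,0,0,0, 0.0045,-0.0342,0,0,0,0, 0.0045,-0.0342,0,0,0,0, 0.0045,-0.0342,0,0,0,0]' >/dev/null; done
python3 -m pendant '[0,0,0,0,0,0.054, 0,0,0,0,0,0.054, 0,0,0,0,0,0.054, 0,0,0,0,0,0.054, 0,0,0,0,0,0.054]'
python3 -m pendant '[0,0,0,0,0,0, 0,0,0,0,0,0, 0,0,0,0,0,0, 0,0,0,0,0,0, 0,0,0,0,0,0]' >/dev/null
python3 - <<'E'
from h import *
np.set_printoptions(precision=4,suppress=True)
info()
im,d,k=shot("side"); W=cloud(d,k); cv2.imwrite("pics/s4.png",im[120:320,150:400,::-1].repeat(3,0).repeat(3,1))
m=np.all((W>[.50,.07,.135])&(W<[.60,.16,.20]),-1)
for a in np.arange(.135,.2,.008):
    P=W[m&(W[...,2]>a)&(W[...,2]<a+.008)]
    if len(P): print(round(a,3),len(P),P.mean(0),P.min(0),P.max(0))
L=W[np.all((W>[.525,.09,.05])&(W<[.575,.15,.066]),-1)]; print(L.min(0),L.max(0))
E
```

```text
t: 12.9
tool_pos: [0.5501, 0.1179, 0.2254]
ee_rot: [3.14, -0.079, 0.001]
force: [-0.4, 0.1, -1.0]
finger_gap: 0.196
finger_force: 30.0
t 13.32 pos [0.5502 0.1177 0.2248] yaw -0.0484 tilt z [ 0.     -0.0001 -1.    ] F [-0.  -0.3 -0.8] gap 0.199 30.0 q [ 0.05  0.33 -0.42  1.8   0.15  1.05 -2.05]
0.135 3 [0.5498 0.1189 0.1422] [0.5485 0.1173 0.1418] [0.5513 0.1204 0.1426]
0.143 20 [0.5486 0.1201 0.1473] [0.5455 0.1184 0.143 ] [0.5521 0.1222 0.151 ]
0.151 42 [0.5484 0.1207 0.155 ] [0.5442 0.1163 0.1514] [0.5532 0.1238 0.159 ]
0.159 39 [0.5486 0.1211 0.1629] [0.5443 0.1165 0.1592] [0.5528 0.1236 0.1664]
0.167 39 [0.5487 0.121  0.171 ] [0.5447 0.1168 0.167 ] [0.5542 0.1236 0.1749]
0.175 19 [0.5486 0.1211 0.1768] [0.5447 0.1183 0.1753] [0.5539 0.1236 0.1793]
0.183 78 [0.5471 0.1316 0.189 ] [0.5318 0.1201 0.1866] [0.5648 0.1367 0.1909]
0.191 277 [0.5482 0.1232 0.1932] [0.5318 0.1037 0.191 ] [0.5662 0.1356 0.1989]
0.199 7 [0.5494 0.124  0.1995] [0.5414 0.1216 0.1991] [0.5561 0.1262 0.1997]
[0.5294 0.0955 0.0501] [0.5749 0.1373 0.066 ]
```

View pics/s4.png

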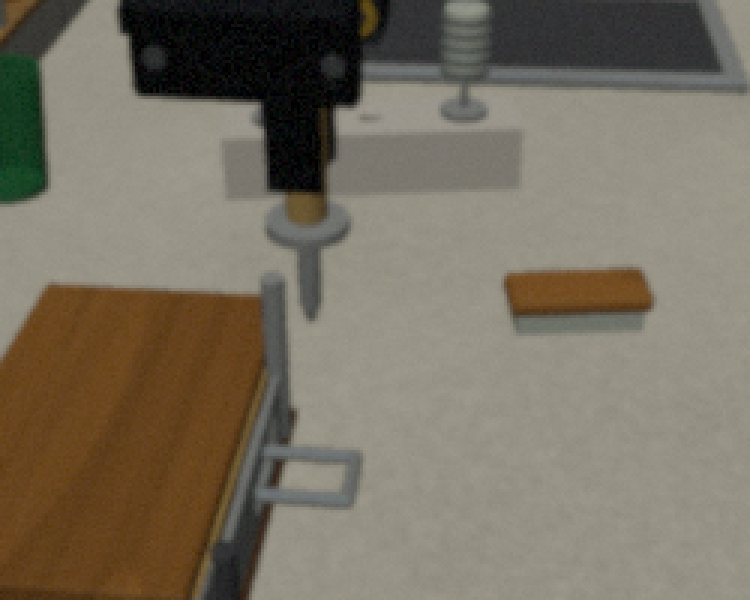

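The crop shows the pin upright in the grip at (310,270), straight above the loop at (310,475), with the hasp still home. The shaft measures (0.5487,0.1188) against the eye at (0.5493,0.1189), so I go straight down.

```bash
python3 -m pendant '[0,0,0.025,0,0,0, 0,0,0.025,0,0,0, 0,0,0.02,0,0,0, 0,0,0.015,0,0,0, 0,0,0.01,0,0,0]'
python3 -m pendant '[0,0,0.012,0,0,0, 0,0,0.012,0,0,0, 0,0,0.012,0,0,0, 0,0,0.012,0,0,0, 0,0,0.01,0,0,0]'
python3 -m pendant '[0,0,0.001,0,0,0, 0,0,0.001,0,0,0, 0,0,0.001,0,0,0, 0,0,0.001,0,0,0, 0,0,0,0,0,0]'
python3 - <<'E'
from h import *
np.set_printoptions(precision=4,suppress=True)
info()
im,d,k=shot("side"); W=cloud(d,k); cv2.imwrite("pics/s5.png",im[120:320,150:400,::-1].repeat(3,0).repeat(3,1))
E
```

```text
t: 13.78
tool_pos: [0.5497, 0.1175, 0.1473]
ee_rot: [3.14, -0.076, -0.003]
force: [-0.1, -0.3, -0.7]
finger_gap: 0.193
finger_force: 30.0
t: 14.2
tool_pos: [0.5502, 0.1178, 0.1014]
ee_rot: [3.141, -0.076, -0.0]
force: [-0.1, 0.6, -1.0]
finger_gap: 0.195
finger_force: 30.0
t: 14.62
tool_pos: [0.5505, 0.1179, 0.0995]
ee_rot: [-3.141, 0.076, -0.001]
force: [0.5, 0.2, -1.1]
finger_gap: 0.2
finger_force: 30.0
t 14.62 pos [0.5505 0.1179 0.0995] yaw -0.0487 tilt z [ 0.0008  0.0001 -1.    ] F [ 0.5  0.2 -1.1] gap 0.2 30.0 q [ 0.01  0.47 -0.38  1.91  0.24  0.8  -2.12]
```

View pics/s5.png

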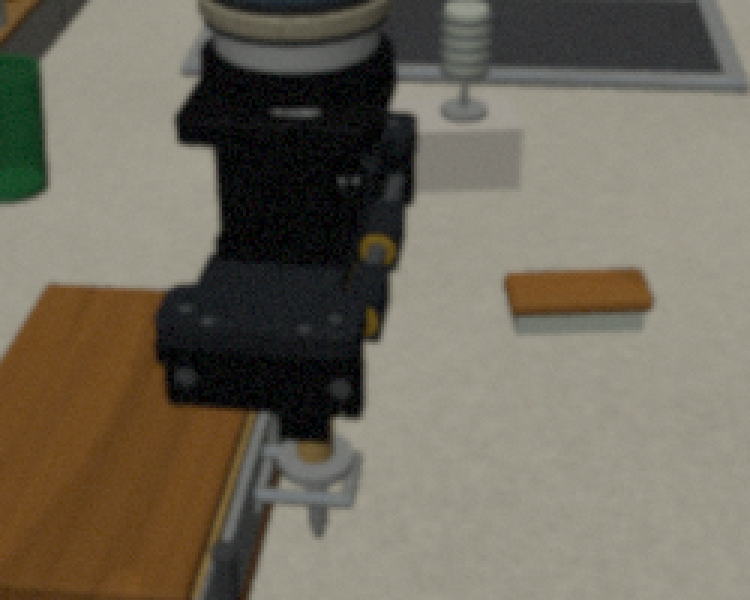

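The shaft is through the loop (tip at (318,530)) and the collar sits just above it at (315,465). I'll creep the last 2–3 mm until contact.

```bash
python3 -m pendant '[0,0,0.001,0,0,0, 0,0,0.001,0,0,0, 0,0,0,0,0,0, 0,0,0,0,0,0, 0,0,0,0,0,0]'
python3 -m pendant '[0,0,0.001,0,0,0, 0,0,0,0,0,0, 0,0,0,0,0,0, 0,0,0,0,0,0, 0,0,0,0,0,0]'
```

```text
t: 15.08
tool_pos: [0.5502, 0.1178, 0.0976]
ee_rot: [3.141, -0.077, 0.0]
force: [0.2, -0.1, -0.8]
finger_gap: 0.195
finger_force: 30.0
t: 15.5
tool_pos: [0.5503, 0.1178, 0.0968]
ee_rot: [3.141, -0.077, 0.0]
force: [-0.2, -0.1, -1.1]
finger_gap: 0.194
finger_force: 30.0
```

```bash
python3 -m pendant '[0,0,0.001,0,0,0, 0,0,0,0,0,0, 0,0,0,0,0,0, 0,0,0,0,0,0, 0,0,0,0,0,0]'
python3 -m pendant '[0,0,0.001,0,0,0, 0,0,0,0,0,0, 0,0,0,0,0,0, 0,0,0,0,0,0, 0,0,0,0,0,0]'
```

```text
t: 15.92
tool_pos: [0.5503, 0.1178, 0.096]
ee_rot: [3.141, -0.077, 0.0]
force: [0.1, -0.2, -0.2]
finger_gap: 0.196
finger_force: 30.0
t: 16.33
tool_pos: [0.5503, 0.1178, 0.0952]
ee_rot: [3.141, -0.076, 0.0]
force: [-0.0, 0.2, -0.5]
finger_gap: 0.196
finger_force: 30.0
```

```bash
python3 -m pendant '[0,0,0,0,0,0, 0,0,0,0,0,0, 0,0,0,0,0,0, 0,0,0,0,0,0, 0,0,0,0,0,0]' 0.2
python3 -m pendant '[0,0,0,0,0,0, 0,0,0,0,0,0, 0,0,0,0,0,0, 0,0,0,0,0,0, 0,0,0,0,0,0]'
python3 -m pendant '[0,0,-0.01,0,0,0, 0,0,-0.02,0,0,0, 0,0,-0.04,0,0,0, 0,0,-0.05,0,0,0, 0,0,-0.05,0,0,0]'
python3 -m pendant '[-0.05,0,0,0,0,0, -0.05,0,0,0,0,0, -0.03,0,0,0,0,0, 0,0,0,0,0,0, 0,0,0,0,0,0]'
python3 - <<'E'
from h import *
np.set_printoptions(precision=4,suppress=True)
info()
for n in ("side","top"):
    im,d,k=shot(n); W=cloud(d,k)
    if n=="side": cv2.imwrite("pics/s6.png",im[120:320,150:400,::-1].repeat(3,0).repeat(3,1))
    for a,b in((.072,.085),(.085,.1),(.1,.115),(.115,.135)):
        P=W[np.all((W>[.525,.095,a])&(W<[.57,.145,b]),-1)]
        if len(P): print(n,a,len(P),P.mean(0),P.min(0),P.max(0))
    P=W[np.all((W>[.54,.03,.095])&(W<[.62,.085,.134]),-1)]
    if len(P): print("post",P.mean(0))
E
```

```text
t: 16.75
tool_pos: [0.5503, 0.1178, 0.0952]
ee_rot: [3.141, -0.077, 0.0]
force: [-0.3, 0.3, 0.1]
finger_gap: 0.491
finger_force: 0.0
t: 17.17
tool_pos: [0.5502, 0.1178, 0.0951]
ee_rot: [3.141, -0.077, 0.0]
force: [1.0, -0.3, 0.5]
finger_gap: 0.601
finger_force: 0.0
t: 17.58
tool_pos: [0.5495, 0.1177, 0.2327]
ee_rot: [3.141, -0.076, -0.002]
force: [1.3, -0.2, 0.2]
finger_gap: 0.597
finger_force: 0.0
t: 18.0
tool_pos: [0.4457, 0.123, 0.2321]
ee_rot: [3.14, -0.075, 0.003]
force: [0.9, 0.0, 1.0]
finger_gap: 0.601
finger_force: 0.0
t 18.0 pos [0.4457 0.123  0.2321] yaw -0.0477 tilt z [ 0.0022 -0.0007 -1.    ] F [0.9 0.  1. ] gap 0.601 0.0 q [ 0.06  0.15 -0.47  2.    0.08  1.01 -2.06]
side 0.072 99 [0.5481 0.124  0.0786] [0.5406 0.1177 0.0721] [0.5573 0.1278 0.085 ]
side 0.085 116 [0.5478 0.1239 0.0928] [0.5403 0.1143 0.0854] [0.5567 0.1272 0.1   ]
side 0.1 116 [0.5485 0.1243 0.1077] [0.5404 0.1164 0.1   ] [0.5577 0.1274 0.1149]
side 0.115 136 [0.5489 0.1208 0.121 ] [0.541  0.1087 0.1151] [0.5573 0.1275 0.1246]
post [0.575  0.066  0.1139]
top 0.072 17 [0.5445 0.1132 0.0784] [0.5398 0.11   0.0732] [0.5524 0.1207 0.084 ]
top 0.085 20 [0.5451 0.1131 0.0918] [0.5399 0.1098 0.0855] [0.5536 0.1225 0.0979]
top 0.1 23 [0.5452 0.1132 0.1063] [0.5397 0.1103 0.1001] [0.5558 0.1206 0.1128]
top 0.115 102 [0.5478 0.1178 0.1244] [0.5398 0.1098 0.1154] [0.5564 0.1263 0.1282]
post [0.5735 0.0622 0.1229]
```

View pics/s6.png

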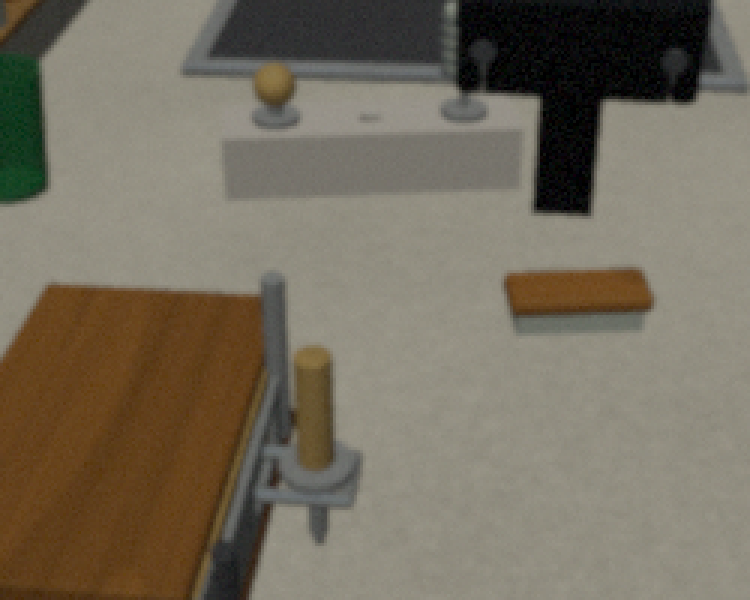

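The pin hangs upright in the loop (handle (314,410), collar resting on the loop at (318,470), tip (318,535)). The hasp is home with its post at (275,350), and the gripper is well clear.

```bash
python3 -c "
from workcell import ticket
print(ticket.job_done())"
```

```text
the job is handed in; nothing more can be done
None
```

The job is handed in at about 18 s of the 54 s allowed: the last camera check showed the hasp home on the box front, the drop pin hanging upright through the staple's loop with its collar resting on it, and the gripper clear of everything; no verdict came back.

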